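Close the drill jig over a blank and prove its latch

TASK

Close the drill jig on the blank that lies in it: lower the steel drill plate, kept level, gently over the two guide pins (big hole on the big pin) until it sits fully home, then swing the yellow latch fully shut over the plate's edge by its red knob. Then give the plate's black handle a firm upward tug so that the plate bears against the latch, to check it holds, and let the plate settle back home and let go. Leave the blank and everything else on the bench where it lies.

Things in the scene. Friction and masses are not known exactly. Their poses are not given: they have to be found in the camera images.
- drill_plate: Loose steel drill plate 110 (x) x 170 (y) x 10, 0.45 to 0.8 kg, lying on the bench. Black grip block on its centre: 60 (x) x 24 (y), from 10 to 50 above the underside; pinch it across y. Origin: centre of the underside, z up. Chamfered through holes: 18.5 diameter at x -34, y +62 (orange square at that corner), 14.5 at x +34, y -62. The small brass bushes are for drilling only.
- jig: Drill jig bolted to the bench: blue base 130 (x) x 200 (y) x 20, with an ear for the latch at +y. Origin: centre of the underside, z up. Two steel rest strips, tops 26 above the bench, carry upright guide pins: big, 16 diameter, at x -34, y +62 (orange collar); small, 12, at x +34, y -62. Pins are straight up to 48 above the bench, then a cone to a blunt 6 wide tip at 56.
- jig_seat (a point): Where the drill plate's origin lies when it is fully home: centre of the jig, on the level of the strips (26 above the bench); axes as the jig's, and the plate's axes then agree with them.
- blank: Loose aluminium blank 80 x 70 x 5 (0.12 kg) lying in the jig between the strips, 1 mm below the strip level, so the home plate does not touch it. Origin: centre of its underside.
- latch (a joint): Angle of the yellow latch, rad: 0 shut (stop; locking end along the jig's -y over the plate's edge, knob end along +y), grows counterclockwise seen from above up to 1.9. Starts open at 1.35 to 1.7 (knob end towards the robot, clear of the plate) and stays where left (friction 0.05 N m). Shut, it overlaps the plate's +y edge by 17.
- latch_pivot (a point): Point on the latch's upright pivot axis, at jig x 0, y +108, 46 above the bench: centre of the top of the arm. Arm 16 wide, 8 thick, reaching 40 from the pivot on the locking side, 60 on the knob side; its underside is 2 above the top of the home plate, so the tugged plate rises about 2 and stops against it.
- latch_knob (a point): Red upright knob on the latch arm, 18 diameter, 52 from the pivot on the side opposite the locking end, standing from 46 to 82 above the bench; this point is on its axis, 68 above the bench.
- red_bin: Bystander: empty open red plastic bin 100 x 140 x 60 high, origin under its centre.
- screwdriver: Bystander: screwdriver lying on the bench.
- mallet: Bystander: hammer with an orange handle lying on the bench.
- wrench: Bystander: wrench lying on the bench near the far edge.
- spray_can: Bystander: white bottle with a red cap, 52 diameter, 170 tall, origin under its centre.
- offcut: Bystander: aluminium angle offcut 160 x 30 x 30, 3 thick.
- power_drill: Bystander: green and black cordless drill lying on its side, about 230 x 190 x 60.
- bolt_jar: Bystander: clear jar with a blue lid, 56 diameter, 70 tall, origin under its centre.
There are look-alikes about, which are no part of the job. What is shaped like the drill_plate but green or pink is not meant.

How it is judged (in metres and radians):
On the way, in this order (a step that is already met when the one before it is completed fails the run):
1. the drill plate is level on both guide pins, partly down, with the latch still open (z of drill_plate in the frame of jig_seat between 0.003 and 0.02 m and horizontal distance between drill_plate and jig_seat below 0.004 m and angle between drill_plate's own z axis and vertical below 0.1 rad and value of joint latch above 0.9 rad), for 0.04 s.
2. the drill plate sits fully home (z of drill_plate in the frame of jig_seat below 0.0025 m and horizontal distance between drill_plate and jig_seat below 0.004 m and angle between drill_plate's own z axis and vertical below 0.03 rad), for 0.2 s.
3. the latch is swung shut over the home plate (value of joint latch below 0.15 rad and z of drill_plate in the frame of jig_seat below 0.0025 m), for 0.1 s.
4. the plate is tugged up against the shut latch with at least 3 N (contact force between drill_plate and latch above 3 N and value of joint latch below 0.15 rad and contact force between the fingers and drill_plate above 1 N), for 0.1 s.
At the end, for the whole second after the job is handed in: The drill plate rests on the strips over both pins (within 2.5 mm of home in height, 4 mm sideways, tilt under 0.03 rad), the latch is shut (under 0.15 rad), the blank is within 8 mm of where it lay, and everything is released and still (all of step 3 and z of drill_plate in the frame of jig_seat above -0.0025 m and horizontal distance between drill_plate and jig_seat below 0.004 m and angle between drill_plate's own z axis and vertical below 0.03 rad and distance of blank from where it was at the start of the episode below 0.008 m and linear speed of drill_plate below 0.02 m/s); the robot touches nothing.
It fails at once if the drill plate tilts more than 0.15 rad while on or just over the guide pins (horizontal distance between drill_plate and jig_seat below 0.03 m and z of drill_plate in the frame of jig_seat below 0.03 m and angle between drill_plate's own z axis and vertical above 0.15 rad).
It fails at once if the drill plate drops onto the pins or strips (faster than 0.35 m/s on the pins) (horizontal distance between drill_plate and jig_seat below 0.03 m and z of drill_plate in the frame of jig_seat below 0.03 m and linear speed of drill_plate above 0.35 m/s).
It fails at once if another thing on the bench is moved by more than 3 cm (distance of any of red_bin, screwdriver, mallet, wrench, spray_can, offcut, power_drill, bolt_jar from where it was at the start of the episode above 0.03 m).
It also fails if it takes over 70 s, if anything falls off the work surface, if the arm or the gripper's body presses on something with over 40 N, if the wrist force passes 120 N, or if a joint passes its speed limit or range.

ROBOT

A 6-joint arm with a two-finger parallel gripper is mounted at the origin on the work surface. World frame = base frame: x ahead of the robot, y to its left, z up, the work surface at z = 0. Lengths are in m, angles in degrees, forces in N, time in s.
With the tool pointing down it reaches from about 0.35 to 0.85 m from the base axis. Payload 8.1 kg.
Tool frame: the origin (TCP) lies at the very end of the fingers, on their centre line; the grasp point (between the pads) lies 19 mm behind it (ctrl.grip_depth is the distance from the TCP to the grasp point, in m); z points along the fingers, y is the line along which they close (so a half turn about z gives the same grasp; the last joint's range is limited). The gripper opens to 85 mm and grips with 20 to 120 N. Pads are 22 mm wide; open, the fingers measure 114 mm over their backs; the gripper's body (76 mm by 85 mm) begins 54 mm behind the grasp point. The pads swing forward as they close: fully open they stand 13 mm farther back than shut.
Start: joints at [-77.258, 7.471, 85.268, -0, 87.261, -4.893], TCP at [0.182, -0.572, 0.231] pointing down, gripper open.
Joint ranges: [-169.43, 169.43], [-51.17, 129.36], [1.28, 143.12], [-76.62, 256.62], [0, 156.53], [-152.29, 152.29]. Speed limits (degrees/s): [136.94, 136.94, 159.86, 180, 180, 180].

INTERFACE

Orientations are given as [roll, pitch, yaw] about the fixed x, y, z axes, in that order (R = Rz(yaw) Ry(pitch) Rx(roll)).
In Python, from rig import ctrl, viewer, spot_in, trace gives the robot as it stands.
- The arm moves only by the shell command python3 -m handwheel 'ROWS' [OPENING] [FORCE]. ROWS is JSON, a list of rows, each an object with "translation": the shift along the tool's x, y, z normalised to -1 to 1, where 1 is 750 mm, a list of three; "yaw": the turn about the tool's z normalised to -1 to 1, where 1 is pi/4 rad. In form: [{"translation": [dx, dy, dz], "yaw": yaw}, ...]. A call has 1 to 20 rows; each row is the pose to reach, as a shift and turn from the pose commanded when the call began, along the tool's axes at that moment; what a row does not reach only later rows make up. A row lasts 1/12 s, in which the tool goes at most 41.7 mm and 7.16 degrees, less where a joint would pass 70% of its speed; a pose out of reach is approached as far as the arm can. A call with a number of a shift or a turn outside -1 to 1 is refused whole. A call with a gripper value outside its range is refused whole. OPENING is the opening, from 0 (shut) to 1 (fully open), set as the call begins (- or left out, the last holds). The fingers move at their own pace and stop on an object; FORCE is the grip in N (left out, the last holds). Time passes only in rows, so rows that repeat a pose let the fingers close. It gives the time, the measured TCP pose, the force, the opening and the grip force at its end, in the units of the state.
- ctrl.sense(): the state, without advancing time (a new reading comes with each control period).
- viewer.get_image(name): name is "scene" or "top"; returns (picture, depth): 420x560x3 uint8, blue, green, red; 420x560 float32, m along the optical axis (not along the pixel's ray), 0 where there is no reading.
- viewer.camera_model(name): a dict with "fx", "fy", "cx", "cy" (pixels), "k1" (the pictures are not rectified: a ray, as slopes to the right and down, at radius r is drawn at 1 + k1 r^2 times it, then the intrinsics apply), "pose" (4x4, takes a point from camera to world coordinates). Camera axes: x right, y down, z forward; pixel columns grow to the right and rows downward; lengths in m; the calibration is good to about 2 mm. A picture is of the moment at which its call begins. camera_model takes no time and is no camera call.
- ctrl.job_done(): hands the job in; it is judged then, once.
Trained networks look in the newest picture that a camera, given by its name, has taken for a name from the list of things; names that differ only in an ending like _2 or _b are one class to them, and where a whole thing is asked for, a point or a joint stands for the part that bears it (a point fixed in the world has none). Each returns a list of dicts, best first, with "conf" (0 to 1); they miss things now and then, are a little off and sometimes report something else, mostly with a low value. They report only what shows in the picture. A call takes as long as a camera call. They do not tell look-alikes from the thing itself.
- spot_in(camera, name): "bbox" ([centre column, centre row, width, height] in pixels, round what is visible of it).
- trace(camera, name): "pixels" (420x560 bool, what is visible of it) and "bbox" ([centre column, centre row, width, height] in pixels, round what is visible of it).
The state is a dict: "time": time; "q": joint angles; "qd": joint speeds; "tau": joint torques, N m; "ee_pos": TCP position; "orientation": TCP orientation; "contact_force": force on the tool from outside, world axes, zero at the start; "moment": the same for the moment, N m; "grip_width": opening from 0.0 (shut) to 1.0 (fully open); "finger_force": force on a finger pad.
Only numpy, scipy, OpenCV 4.12 (cv2) and the standard library are available. Lean on these libraries where they do the work, as an engineer would, in place of code of your own. Each camera call takes 0.05 s, during which the arm holds its last target. There are 200 camera calls.

## Working session

There is one attempt and no reset: what is moved stays moved. The work goes in short steps, Python scripts to look and compute and a shell command to move; the robot and the scene stay as the last step left them, time stands still between calls to the robot, and variables do not carry over. Pictures are saved under pics/ and viewed, at most 10 in all, crops included, and the job is handed in when it is done.

```bash
mkdir -p pics; ls; cat > h.py <<'E'
from rig import ctrl, viewer, spot_in, trace
import numpy as np, cv2
def rays(name):
    m=viewer.camera_model(name)
    K=np.array([[m['fx'],0,m['cx']],[0,m['fy'],m['cy']],[0,0,1.]])
    return m,K
def world(name,uv,depth=None,z=None):
    m,K=rays(name); uv=np.asarray(uv,float).reshape(-1,1,2)
    s=cv2.undistortPoints(uv,K,np.array([m['k1'],0,0,0.])).reshape(-1,2)
    d=np.c_[s,np.ones(len(s))]; T=np.array(m['pose'])
    if depth is not None: return (d*np.asarray(depth).reshape(-1,1))@T[:3,:3].T+T[:3,3]
    w=d@T[:3,:3].T; t=(z-T[2,3])/w[:,2]; return w*t[:,None]+T[:3,3]
E
python3 - <<'E'
from h import *
for n in('top','scene'):
    p,d=viewer.get_image(n); cv2.imwrite(f'pics/{n}0.png',p); np.savez(f'{n}0.npz',p=p,d=d)
    for t in('drill_plate','jig','latch_knob','latch','blank'):
        for r in spot_in(n,t)[:3]: print(n,t,round(r['conf'],2),np.round(r['bbox']))
print(viewer.camera_model('top'))
E
```

```text
pics
top drill_plate 0.93 [196. 194.  47.  32.]
top drill_plate 0.82 [189. 292.  57.  42.]
top drill_plate 0.71 [314. 256.  54.  52.]
top jig 0.67 [331. 186.  71.  43.]
top jig 0.6 [334. 187.  20.  20.]
top latch_knob 0.49 [301. 193.   5.  25.]
top blank 0.77 [333. 187.  20.  23.]
top blank 0.46 [127. 222.  71.  31.]
scene drill_plate 0.65 [300. 175.  53.  35.]
scene drill_plate 0.62 [316. 310.  73.  74.]
scene jig 0.89 [230. 190.  73.  58.]
scene latch_knob 0.71 [249. 196.  27.  22.]
scene latch 0.79 [248. 198.  31.  25.]
scene blank 0.64 [225. 188.  32.  22.]
{'fx': 475.6012344522206, 'fy': 475.6012344522206, 'cx': 280.30540909183463, 'cy': 211.25626084465824, 'k1': -0.06252139957529544, 'pose': array([[-1.27697247e-03, -9.90820165e-01,  1.35180510e-01,
         2.80137581e-01],
       [-9.99998450e-01,  1.42910908e-03,  1.02839978e-03,
         2.01064268e-02],
       [-1.21214693e-03, -1.35178988e-01, -9.90820454e-01,
         1.66642612e+00],
       [ 0.00000000e+00,  0.00000000e+00,  0.00000000e+00,
         1.00000000e+00]])}
```

View pics/top0.png

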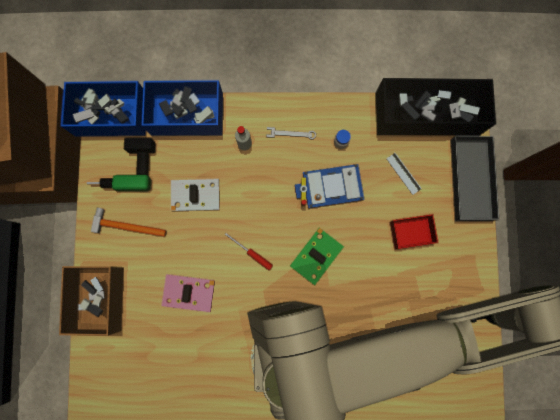

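View pics/scene0.png

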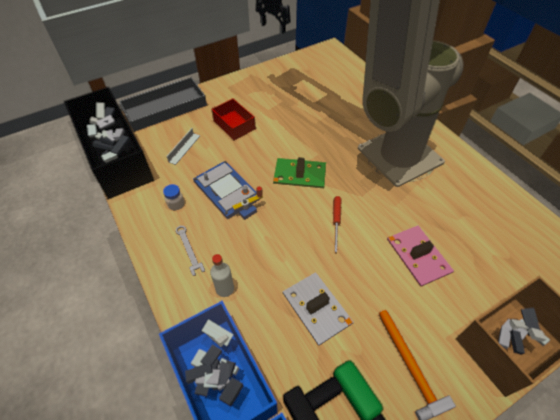

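Top view: steel plate at about (196,194), jig at (333,187), latch at (304,192) open; green (317,257) and pink (189,292) are look-alikes. Next, a magnified crop and metric measurement.

```bash
python3 - <<'E'
from h import *
p=np.load('top0.npz')['p']
a=cv2.resize(p[165:225,165:230],None,fx=6,fy=6,interpolation=cv2.INTER_CUBIC)
b=cv2.resize(p[157:217,290:367],None,fx=5.2,fy=6,interpolation=cv2.INTER_CUBIC)
cv2.imwrite('pics/zoom.png',np.hstack([a,b]))
hsv=cv2.cvtColor(p,cv2.COLOR_BGR2HSV)
def rect(mask,z,name):
    n,l,s,c=cv2.connectedComponentsWithStats(mask.astype(np.uint8)); i=1+np.argmax(s[1:,4])
    cn,_=cv2.findContours((l==i).astype(np.uint8),cv2.RETR_EXTERNAL,cv2.CHAIN_APPROX_NONE)
    w=world('top',cn[0].reshape(-1,2),z=z)[:,:2]
    r=cv2.minAreaRect((w*1000).astype(np.float32)); print(name,r); return r
def sub(m,r0,r1,c0,c1):
    o=np.zeros_like(m); o[r0:r1,c0:c1]=m[r0:r1,c0:c1]; return o
for r in trace('top','drill_plate')[:3]:
    rect(r['pixels'],.010,'plate%s'%np.round(r['bbox']))
rect(sub((hsv[...,1]<70)&(hsv[...,2]>90),165,225,160,235),.010,'plate sat')
for r in trace('top','jig')[:2]: rect(r['pixels'],.020,'jig%s'%np.round(r['bbox']))
blue=sub((hsv[...,0]>95)&(hsv[...,0]<130)&(hsv[...,1]>90),155,220,306,370)
rect(blue,.020,'jigblue')
yl=sub((hsv[...,0]>20)&(hsv[...,0]<35)&(hsv[...,1]>150)&(hsv[...,2]>120),165,220,296,310); rect(yl,.046,'latch')
rd=sub(((hsv[...,0]<8)|(hsv[...,0]>172))&(hsv[...,1]>150),165,220,296,312); rect(rd,.082,'knob')
E
```

```text
plate[196. 195.  46.  38.] ((567.7589721679688, 325.42657470703125), (113.77984619140625, 169.47482299804688), 2.724764585494995)
plate[189. 291.  50.  38.] ((222.75921630859375, 342.46331787109375), (175.83657836914062, 113.6159439086914), 81.35745239257812)
plate[318. 257.  54.  53.] ((347.749267578125, -103.98953247070312), (109.74136352539062, 171.4873046875), 52.40880584716797)
plate sat ((566.5889282226562, 325.3092346191406), (111.24015808105469, 167.84185791015625), 1.7780427932739258)
jig[331. 187.  64.  42.] ((592.4847412109375, -149.0055389404297), (132.31219482421875, 231.611328125), 8.11838436126709)
jig[248. 250.  44.  32.] ((338.76214599609375, 95.28143310546875), (98.6561508178711, 25.078588485717773), 50.40542221069336)
jigblue ((544.925537109375, -172.20375061035156), (24.014942169189453, 170.76190185546875), 8.552909851074219)
latch ((608.819091796875, -57.10570526123047), (13.895469665527344, 24.750194549560547), 89.50125122070312)
knob ((527.6763305664062, -56.473724365234375), (11.95584487915039, 16.817466735839844), 45.04407501220703)
```

View pics/zoom.png

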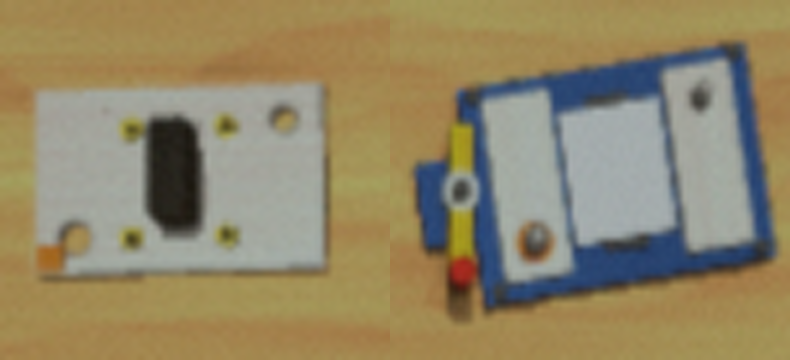

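Zoom: orange corner of the plate at lower-left (so plate axes ≈ world axes), jig's orange pin at lower-left, knob towards robot at (462,270) in the zoom. Computing pin/hole based poses.

```bash
python3 - <<'E'
from h import *
f=np.load('top0.npz'); p,d=f['p'],f['d']
def unz(x,y,x0,y0,sx,sy): return [(x+.5)/sx-.5+x0,(y+.5)/sy-.5+y0]
def pose(b,s,n):
    v=b-s; print(n,'len',np.hypot(*v[:2])*1000,'(141.4) yaw',np.degrees(np.arctan2(v[1],v[0])-np.arctan2(124,-68)),'c',(b+s)/2)
w=world('top',[unz(537,236,-75+290+0,157,5.2,6) if 0 else unz(537-390,236,290,157,5.2,6),unz(702-390,92,290,157,5.2,6)],z=.054); pose(w[0],w[1],'jig tips')
w=world('top',[unz(76,238,165,165,6,6),unz(285,119,165,165,6,6)],z=.008); pose(w[0],w[1],'plate holes')
w=world('top',[unz(462-390,270,290,157,5.2,6)],z=.082); print('knob',w)
w=world('top',[unz(460-390,189,290,157,5.2,6)],z=.048); print('pivot',w)
g=cv2.cvtColor(p,cv2.COLOR_BGR2GRAY)
m=np.zeros_like(g); m[182:206,186:202]=(g[182:206,186:202]<75)
v,u=np.nonzero(m); w=world('top',np.c_[u,v],depth=d[m>0]); t=w[w[:,2]>.04]; print('handle',len(w),len(t),t.min(0),t.max(0),t.mean(0))
print(cv2.minAreaRect((t[:,:2]*1000).astype(np.float32)))
print('bench z near',[world('top',[[u,v]],depth=[d[v,u]])[0].round(4) for u,v in((180,230),(205,194),(334,187),(323,225))])
s=ctrl.sense();print(s['ee_pos'],s['orientation'],s['grip_width'],ctrl.grip_depth)
import scipy.spatial.transform as T
print(T.Rotation.from_euler('xyz',s['orientation'],degrees=True).as_matrix().round(4))
E
```

```text
jig tips len 139.47067558576904 (141.4) yaw 8.416425284523157 c [ 0.59528576 -0.16299992  0.054     ]
plate holes len 141.45426335376504 (141.4) yaw 1.4066825977196298 c [0.56746415 0.32523036 0.008     ]
knob [[ 0.52911238 -0.05630924  0.082     ]]
pivot [[ 0.58171022 -0.05699958  0.048     ]]
handle 140 118 [0.28013758 0.02010643 0.04138488] [0.59392434 0.3349947  1.66642612] [0.56232551 0.32083157 0.06418765]
((424.17315673828125, 189.98333740234375), (442.8385314941406, 48.08030700683594), 43.509490966796875)
bench z near [array([ 0.4416,  0.3766, -0.0036]), array([0.5668, 0.287 , 0.0175]), array([ 0.5886, -0.1661,  0.0312]), array([ 0.4579, -0.1282,  0.0043])]
[ 0.18180833 -0.57181104  0.23132901] [1.79997763e+02 1.27215947e-03 1.76361538e+01] 1.0026076092003842 0.0187
[[ 0.953  0.303 -0.   ]
 [ 0.303 -0.953 -0.   ]
 [-0.     0.    -1.   ]]
```

```bash
python3 -m handwheel '[{"translation":[0.85,-0.98,0],"yaw":0.352},{"translation":[0.85,-0.98,0],"yaw":0.352},{"translation":[0.85,-0.98,0],"yaw":0.352},{"translation":[0.85,-0.98,0],"yaw":0.352},{"translation":[0.85,-0.98,0],"yaw":0.352},{"translation":[0.85,-0.98,0],"yaw":0.352},{"translation":[0.85,-0.98,0],"yaw":0.352},{"translation":[0.85,-0.98,0],"yaw":0.352},{"translation":[0.85,-0.98,0],"yaw":0.352},{"translation":[0.85,-0.98,0],"yaw":0.352},{"translation":[0.85,-0.98,0],"yaw":0.352},{"translation":[0.85,-0.98,0],"yaw":0.352},{"translation":[0.85,-0.98,0],"yaw":0.352},{"translation":[0.85,-0.98,0],"yaw":0.352},{"translation":[0.85,-0.98,0],"yaw":0.352},{"translation":[0.85,-0.98,0],"yaw":0.352},{"translation":[0.85,-0.98,0],"yaw":0.352},{"translation":[0.85,-0.98,0],"yaw":0.352},{"translation":[0.85,-0.98,0],"yaw":0.352},{"translation":[0.85,-0.98,0],"yaw":0.352}]' 1 40
cat >> h.py <<'E'
from scipy.spatial.transform import Rotation as Ro
def to(pos,yaw):
    s=ctrl.sense(); R=Ro.from_euler('xyz',s['orientation'],degrees=True).as_matrix()
    d=R.T@(np.array(pos)-s['ee_pos']); y=-(yaw-s['orientation'][2])
    print('t',round(s['time'],2),'pos',np.round(s['ee_pos'],4),'yaw',round(s['orientation'][2],2),'F',np.round(s['contact_force'],1),'-> tr',np.round(d/.75,4),'yaw',round(y/45,4),'rows',round(np.linalg.norm(d)/.0417,1))
E
python3 -c "
from h import *
to([.567,.325,.231],1.8)"
```

```text
time: 2.37
ee_pos: [0.5119, 0.1959, 0.2314]
orientation: [-180.0, -0.0, 1.8]
contact_force: [0.8, 0.2, 1.0]
grip_width: 1.002
finger_force: 0.0
t 2.37 pos [0.5119 0.1959 0.2314] yaw 1.82 F [0.8 0.2 1. ] -> tr [ 0.0789 -0.1697  0.0006] yaw 0.0004 rows 3.4
```

```bash
python3 -m handwheel '[{"translation":[0.079,-0.17,0]},{"translation":[0.079,-0.17,0]},{"translation":[0.079,-0.17,0]},{"translation":[0.079,-0.17,0.04]},{"translation":[0.079,-0.17,0.09]},{"translation":[0.079,-0.17,0.14]},{"translation":[0.079,-0.17,0.18]},{"translation":[0.079,-0.17,0.21]},{"translation":[0.079,-0.17,0.23]},{"translation":[0.079,-0.17,0.23]}]' 1 40
python3 - <<'E'
from h import *
to([.567,.325,.018],1.8)
p,d=viewer.get_image('scene'); cv2.imwrite('pics/s1.png',cv2.resize(p[220:380,220:420],None,fx=3,fy=3))
E
```

```text
t 2.37 pos [0.5119 0.1959 0.2314] yaw 1.82 F [0.8 0.2 1. ] -> tr [ 0.0788 -0.1697  0.2846] yaw 0.0004 rows 6.1schema error: expected keys translation, yaw
```

View pics/s1.png

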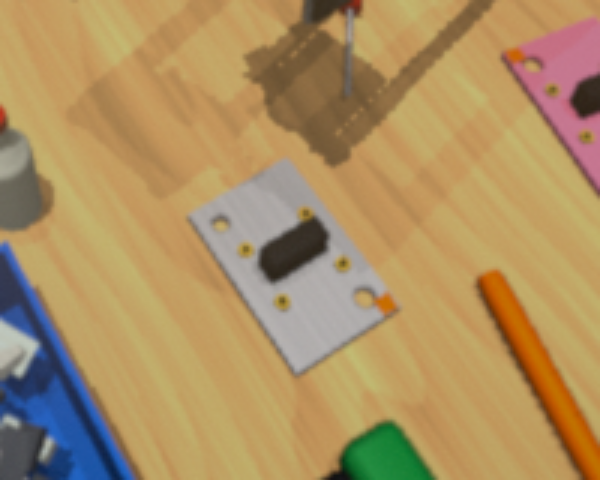

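The move was refused (yaw is required in each row); the picture just shows the plate undisturbed, handle at (293,248) in the crop.

```bash
python3 -m handwheel '[{"translation":[0.079,-0.17,0],"yaw":0},{"translation":[0.079,-0.17,0],"yaw":0},{"translation":[0.079,-0.17,0],"yaw":0},{"translation":[0.079,-0.17,0.04],"yaw":0},{"translation":[0.079,-0.17,0.09],"yaw":0},{"translation":[0.079,-0.17,0.14],"yaw":0},{"translation":[0.079,-0.17,0.18],"yaw":0},{"translation":[0.079,-0.17,0.21],"yaw":0},{"translation":[0.079,-0.17,0.23],"yaw":0},{"translation":[0.079,-0.17,0.23],"yaw":0}]' 1 40
python3 - <<'E'
from h import *
to([.567,.325,.018],1.8)
p,d=viewer.get_image('scene'); cv2.imwrite('pics/s2.png',cv2.resize(p[220:380,220:420],None,fx=3,fy=3))
E
```

```text
time: 3.25
ee_pos: [0.564, 0.3215, 0.0543]
orientation: [179.8, 0.4, 1.8]
contact_force: [0.1, -0.3, -0.4]
grip_width: 1.001
finger_force: 0.0
t 3.25 pos [0.564  0.3215 0.0543] yaw 1.79 F [ 0.1 -0.3 -0.4] -> tr [ 0.0044 -0.0046  0.0483] yaw -0.0002 rows 0.9
```

View pics/s2.png

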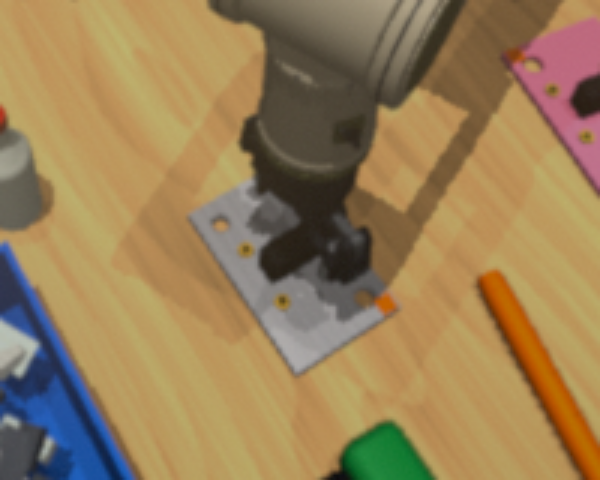

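Fingers straddle the handle at (300,245). Let it settle.

```bash
python3 -m handwheel '[{"translation":[0,0,0],"yaw":0},{"translation":[0,0,0],"yaw":0},{"translation":[0,0,0.02],"yaw":0},{"translation":[0,0,0.03],"yaw":0},{"translation":[0,0,0.04],"yaw":0},{"translation":[0,0,0.04],"yaw":0},{"translation":[0,0,0.04],"yaw":0}]' 1 40
python3 -c "
from h import *
to([.567,.325,.018],1.8)"
```

```text
time: 3.88
ee_pos: [0.5658, 0.3224, 0.0275]
orientation: [179.9, 0.1, 1.8]
contact_force: [0.2, 0.4, 0.4]
grip_width: 1.002
finger_force: 0.0
t 3.88 pos [0.5658 0.3224 0.0275] yaw 1.8 F [0.2 0.4 0.4] -> tr [ 0.0018 -0.0034  0.0127] yaw -0.0001 rows 0.2
```

```bash
python3 -m handwheel '[{"translation":[0.0018,-0.0034,0.0127],"yaw":0},{"translation":[0.0018,-0.0034,0.0127],"yaw":0},{"translation":[0.0018,-0.0034,0.0127],"yaw":0},{"translation":[0.0018,-0.0034,0.0127],"yaw":0}]' 1 80
python3 -m handwheel '[{"translation":[0,0,0],"yaw":0},{"translation":[0,0,0],"yaw":0},{"translation":[0,0,0],"yaw":0},{"translation":[0,0,0],"yaw":0},{"translation":[0,0,0],"yaw":0},{"translation":[0,0,0],"yaw":0},{"translation":[0,0,0],"yaw":0},{"translation":[0,0,0],"yaw":0},{"translation":[0,0,0],"yaw":0},{"translation":[0,0,0],"yaw":0}]' 0 80
```

```text
time: 4.22
ee_pos: [0.5679, 0.3255, 0.0192]
orientation: [180.0, 0.0, 1.8]
contact_force: [-0.0, 0.0, -0.4]
grip_width: 0.999
finger_force: 0.0
time: 5.05
ee_pos: [0.5683, 0.3255, 0.0197]
orientation: [-180.0, -0.0, 1.8]
contact_force: [0.1, -1.7, 6.1]
grip_width: 0.262
finger_force: 79.9
```

```bash
python3 -m handwheel '[{"translation":[0,0,-0.03],"yaw":0},{"translation":[0,0,-0.07],"yaw":0},{"translation":[0,0,-0.12],"yaw":0},{"translation":[0,0.03,-0.17],"yaw":0},{"translation":[0,0.08,-0.174],"yaw":0},{"translation":[0,0.13,-0.174],"yaw":-0.02},{"translation":[0,0.18,-0.174],"yaw":-0.04},{"translation":[0,0.23,-0.174],"yaw":-0.06},{"translation":[0.005,0.28,-0.174],"yaw":-0.08},{"translation":[0.005,0.33,-0.174],"yaw":-0.1},{"translation":[0.01,0.38,-0.174],"yaw":-0.12},{"translation":[0.01,0.43,-0.174],"yaw":-0.144},{"translation":[0.016,0.48,-0.174],"yaw":-0.144},{"translation":[0.016,0.53,-0.174],"yaw":-0.144},{"translation":[0.016,0.57,-0.174],"yaw":-0.144},{"translation":[0.016,0.61,-0.174],"yaw":-0.144},{"translation":[0.016,0.64,-0.174],"yaw":-0.144},{"translation":[0.016,0.654,-0.174],"yaw":-0.144},{"translation":[0.016,0.654,-0.174],"yaw":-0.144},{"translation":[0.016,0.654,-0.174],"yaw":-0.144}]' 0 80
python3 -m handwheel '[{"translation":[0,0,0],"yaw":0},{"translation":[0,0,0],"yaw":0},{"translation":[0,0,0],"yaw":0}]'
python3 - <<'E'
from h import *
to([.595,-.164,.15],8.3)
p,d=viewer.get_image('top'); np.savez('top1.npz',p=p,d=d);a=cv2.resize(p[140:230,270:390],None,fx=3.3,fy=3.3,interpolation=cv2.INTER_CUBIC)
p,d=viewer.get_image('scene'); np.savez('scene1.npz',p=p,d=d);b=cv2.resize(p[110:200,170:290],None,fx=3.3,fy=3.3,interpolation=cv2.INTER_CUBIC)
cv2.imwrite('pics/over.png',np.hstack([a,b]))
E
```

```text
time: 6.72
ee_pos: [0.5945, -0.1641, 0.1484]
orientation: [-179.9, 0.1, 8.2]
contact_force: [-0.4, 0.1, -4.5]
grip_width: 0.268
finger_force: 80.1
time: 6.97
ee_pos: [0.5953, -0.1631, 0.1496]
orientation: [-180.0, 0.0, 8.4]
contact_force: [-0.4, 0.7, -4.8]
grip_width: 0.263
finger_force: 80.1
t 6.97 pos [ 0.5953 -0.1631  0.1496] yaw 8.36 F [-0.4  0.7 -4.8] -> tr [-0.0006  0.0011 -0.0005] yaw 0.0014 rows 0.0
```

View pics/over.png

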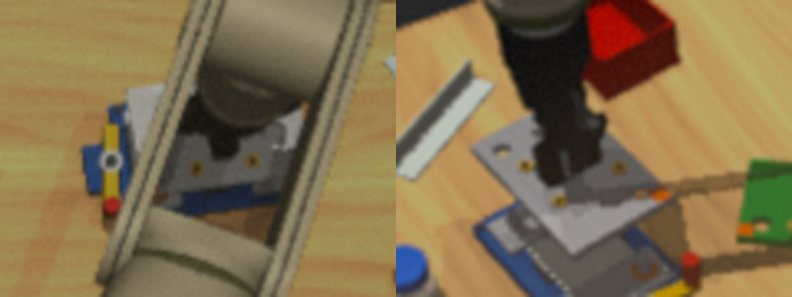

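Plate is held level above the jig, orientation right (orange square at (660,195) above the orange-collar pin side), latch open. Descend.

```bash
python3 -m handwheel '[{"translation":[0.0013,0.0007,0.03],"yaw":0},{"translation":[0.0013,0.0007,0.06],"yaw":0},{"translation":[0.0013,0.0007,0.08],"yaw":0},{"translation":[0.0013,0.0007,0.09],"yaw":0},{"translation":[0.0013,0.0007,0.0955],"yaw":0},{"translation":[0.0013,0.0007,0.0955],"yaw":0},{"translation":[0.0013,0.0007,0.0955],"yaw":0}]'
python3 -m handwheel '[{"translation":[0,0,0.003],"yaw":0},{"translation":[0,0,0.006],"yaw":0},{"translation":[0,0,0.009],"yaw":0},{"translation":[0,0,0.012],"yaw":0},{"translation":[0,0,0.012],"yaw":0},{"translation":[0,0,0.012],"yaw":0}]'
python3 - <<'E'
from h import *
to([.5963,-.1635,.0457],8.3)
p,d=viewer.get_image('scene'); cv2.imwrite('pics/low.png',cv2.resize(p[120:230,170:290],None,fx=5,fy=5,interpolation=cv2.INTER_CUBIC))
E
```

```text
time: 7.65
ee_pos: [0.597, -0.1649, 0.0792]
orientation: [180.0, -0.1, 8.3]
contact_force: [0.1, 0.1, -5.1]
grip_width: 0.271
finger_force: 79.9
time: 8.15
ee_pos: [0.5967, -0.1652, 0.0694]
orientation: [180.0, -0.0, 8.3]
contact_force: [2.4, -1.9, -5.4]
grip_width: 0.266
finger_force: 80.0
t 8.15 pos [ 0.5967 -0.1652  0.0694] yaw 8.27 F [ 2.4 -1.9 -5.4] -> tr [-0.0003 -0.0023  0.0316] yaw -0.0006 rows 0.6
```

View pics/low.png

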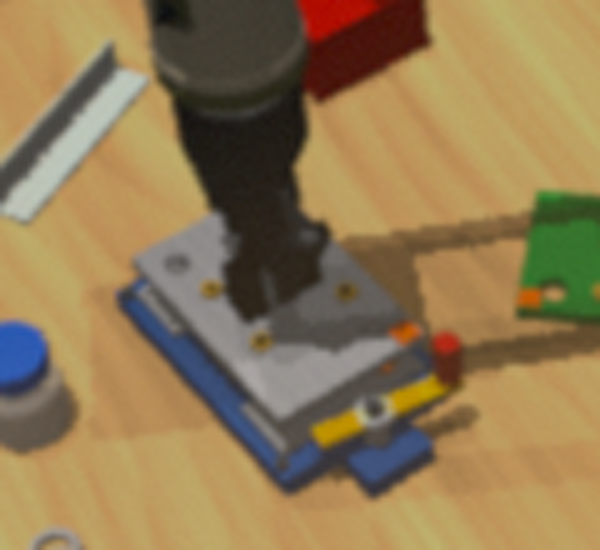

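The plate is over both pins (small hole at (176,262) shows the pin), clear of the latch, level. Continue in small steps.

```bash
python3 -m handwheel '[{"translation":[0.0003,0.0003,0.003],"yaw":0},{"translation":[0.0003,0.0003,0.006],"yaw":0},{"translation":[0.0003,0.0003,0.009],"yaw":0},{"translation":[0.0003,0.0003,0.009],"yaw":0},{"translation":[0.0003,0.0003,0.009],"yaw":0}]'; python3 -c "
from rig import ctrl
print(ctrl.sense()['moment'])"
```

```text
time: 8.62
ee_pos: [0.5973, -0.1659, 0.0625]
orientation: [179.9, -0.1, 8.3]
contact_force: [4.1, -5.5, -5.3]
grip_width: 0.269
finger_force: 80.0
[-1.07343944 -0.82147528  0.11131995]
```

```bash
python3 -m handwheel '[{"translation":[0.0007,0.0012,0],"yaw":0},{"translation":[0.0007,0.0012,0.003],"yaw":0},{"translation":[0.0007,0.0012,0.006],"yaw":0},{"translation":[0.0007,0.0012,0.006],"yaw":0},{"translation":[0.0007,0.0012,0.006],"yaw":0}]'; python3 -c "
from rig import ctrl
print(ctrl.sense()['moment'])"
```

```text
time: 9.03
ee_pos: [0.5973, -0.1661, 0.0574]
orientation: [180.0, -0.0, 8.3]
contact_force: [3.9, -4.4, -6.3]
grip_width: 0.264
finger_force: 80.0
[-0.85860862 -0.76488779  0.03944027]
```

```bash
python3 -m handwheel '[{"translation":[0.0007,0.0012,0.002],"yaw":0},{"translation":[0.0007,0.0012,0.005],"yaw":0},{"translation":[0.0007,0.0012,0.008],"yaw":0},{"translation":[0.0007,0.0012,0.01],"yaw":0},{"translation":[0.0007,0.0012,0.01],"yaw":0},{"translation":[0.0007,0.0012,0.01],"yaw":0}]'; python3 -c "
from rig import ctrl
print(ctrl.sense()['moment'])"
```

```text
time: 9.53
ee_pos: [0.5974, -0.1663, 0.0498]
orientation: [-180.0, 0.1, 8.3]
contact_force: [-0.6, 0.4, -5.7]
grip_width: 0.267
finger_force: 80.1
[-0.01181145 -0.03871579 -0.004908  ]
```

Lateral force gone. Lower home until contact.

```bash
python3 -m handwheel '[{"translation":[0,0,0.002],"yaw":0},{"translation":[0,0,0.004],"yaw":0},{"translation":[0,0,0.006],"yaw":0},{"translation":[0,0,0.0075],"yaw":0},{"translation":[0,0,0.0075],"yaw":0},{"translation":[0,0,0.0075],"yaw":0}]'
```

```text
time: 10.03
ee_pos: [0.598, -0.1666, 0.0457]
orientation: [180.0, -0.0, 8.3]
contact_force: [-6.1, 1.9, 5.4]
grip_width: 0.27
finger_force: 81.4
```

Plate bears on the strips. Release, rise, and check.

```bash
python3 -m handwheel '[{"translation":[0,0,0],"yaw":0},{"translation":[0,0,0],"yaw":0},{"translation":[0,0,0],"yaw":0},{"translation":[0,0,0],"yaw":0},{"translation":[0,0,-0.02],"yaw":0},{"translation":[0,0,-0.06],"yaw":0},{"translation":[0,0,-0.1],"yaw":0},{"translation":[0,0,-0.14],"yaw":0},{"translation":[-0.03,-0.03,-0.14],"yaw":0},{"translation":[-0.06,-0.08,-0.14],"yaw":0},{"translation":[-0.06,-0.12,-0.14],"yaw":0},{"translation":[-0.07,-0.157,-0.14],"yaw":0},{"translation":[-0.07,-0.157,-0.14],"yaw":0},{"translation":[-0.07,-0.157,-0.14],"yaw":0},{"translation":[-0.07,-0.157,-0.14],"yaw":0}]' 0.55 80
python3 - <<'E'
from h import *
to([.529,-.058,.053],8.3)
p,d=viewer.get_image('scene'); cv2.imwrite('pics/k.png',cv2.resize(p[120:230,170:290],None,fx=5,fy=5,interpolation=cv2.INTER_CUBIC))
E
```

```text
time: 11.28
ee_pos: [0.5294, -0.058, 0.1501]
orientation: [180.0, -0.0, 8.3]
contact_force: [0.2, -1.0, 0.3]
grip_width: 0.55
finger_force: 0.0
t 11.28 pos [ 0.5294 -0.058   0.1501] yaw 8.31 F [ 0.2 -1.   0.3] -> tr [-6.000e-04 -1.000e-04  1.295e-01] yaw 0.0001 rows 2.3
```

View pics/k.png

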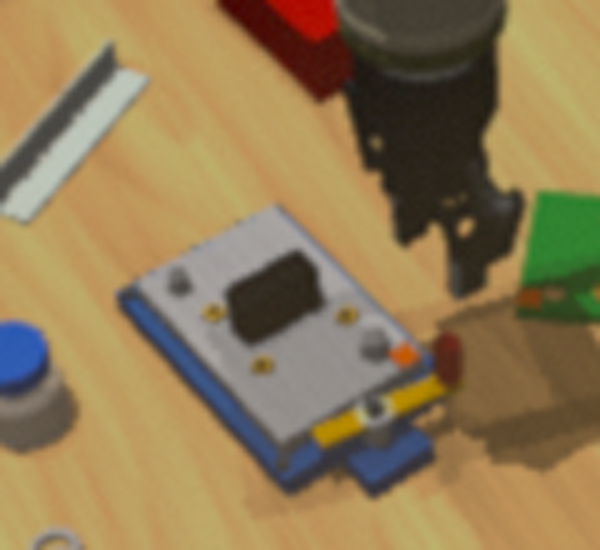

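Plate sits flat with both pins through (179,281) and (375,345). Gripper hangs above the knob (448,360). Go down and take the knob.

```bash
python3 -m handwheel '[{"translation":[-0.0006,0,0.03],"yaw":0},{"translation":[-0.0006,0,0.06],"yaw":0},{"translation":[-0.0006,0,0.09],"yaw":0},{"translation":[-0.0006,0,0.11],"yaw":0},{"translation":[-0.0006,0,0.125],"yaw":0},{"translation":[-0.0006,0,0.1285],"yaw":0},{"translation":[-0.0006,0,0.1285],"yaw":0},{"translation":[-0.0006,0,0.1285],"yaw":0}]' 0.55 25
python3 -m handwheel '[{"translation":[0,0,0],"yaw":0},{"translation":[0,0,0],"yaw":0},{"translation":[0,0,0],"yaw":0},{"translation":[0,0,0],"yaw":0},{"translation":[0,0,0],"yaw":0},{"translation":[0,0,0],"yaw":0}]' 0 25
```

```text
time: 12.0
ee_pos: [0.5293, -0.0583, 0.0542]
orientation: [180.0, -0.1, 8.2]
contact_force: [0.5, -0.6, 0.5]
grip_width: 0.554
finger_force: 0.0
time: 12.5
ee_pos: [0.5295, -0.058, 0.0547]
orientation: [179.9, -0.1, 8.3]
contact_force: [-1.1, -0.5, 6.7]
grip_width: 0.201
finger_force: 26.0
```

```bash
python3 -m handwheel '[{"translation":[0.0015,-0.006,0],"yaw":0},{"translation":[0.0031,-0.0117,0],"yaw":0},{"translation":[0.0055,-0.0173,0],"yaw":0},{"translation":[0.0083,-0.0227,0],"yaw":0},{"translation":[0.0115,-0.0277,0],"yaw":0},{"translation":[0.0152,-0.0325,0],"yaw":0},{"translation":[0.0193,-0.0370,0],"yaw":0},{"translation":[0.0237,-0.0411,0],"yaw":0},{"translation":[0.0285,-0.0448,0],"yaw":0},{"translation":[0.0336,-0.048,0],"yaw":0},{"translation":[0.039,-0.0508,0],"yaw":0},{"translation":[0.0445,-0.0532,0],"yaw":0},{"translation":[0.0503,-0.055,0],"yaw":0},{"translation":[0.0563,-0.0563,0],"yaw":0},{"translation":[0.0623,-0.057,0],"yaw":0},{"translation":[0.0683,-0.0573,0],"yaw":0},{"translation":[0.0707,-0.0573,0],"yaw":0},{"translation":[0.0707,-0.0573,0],"yaw":0},{"translation":[0.0707,-0.0573,0],"yaw":0}]' 0 25
```

```text
time: 14.08
ee_pos: [0.5751, -0.0088, 0.054]
orientation: [179.9, -0.0, 8.2]
contact_force: [-2.0, -6.0, 3.1]
grip_width: 0.202
finger_force: 26.5
```

```bash
python3 -m handwheel '[{"translation":[0,0,0],"yaw":0},{"translation":[0,0,0],"yaw":0},{"translation":[0,0,0],"yaw":0},{"translation":[0,0,0],"yaw":0},{"translation":[0,0,-0.03],"yaw":0},{"translation":[0,0,-0.08],"yaw":0},{"translation":[0,0,-0.128],"yaw":0},{"translation":[0,0.02,-0.128],"yaw":0},{"translation":[0,0.06,-0.128],"yaw":0},{"translation":[0,0.11,-0.128],"yaw":0},{"translation":[0,0.16,-0.128],"yaw":0},{"translation":[0,0.2,-0.128],"yaw":0},{"translation":[0,0.2125,-0.128],"yaw":0},{"translation":[0,0.2125,-0.128],"yaw":0},{"translation":[0,0.2125,-0.128],"yaw":0},{"translation":[0,0.2125,-0.128],"yaw":0}]' 0.6 25
python3 - <<'E'
from h import *
to([.598,-.1665,.0457],8.3)
p,d=viewer.get_image('scene'); cv2.imwrite('pics/shut.png',cv2.resize(p[120:230,170:290],None,fx=5,fy=5,interpolation=cv2.INTER_CUBIC))
E
```

```text
time: 15.42
ee_pos: [0.5976, -0.1638, 0.1491]
orientation: [-179.9, 0.0, 8.3]
contact_force: [-0.9, 1.1, -2.0]
grip_width: 0.603
finger_force: 0.0
t 15.42 pos [ 0.5976 -0.1638  0.1491] yaw 8.32 F [-0.9  1.1 -2. ] -> tr [1.000e-04 3.800e-03 1.379e-01] yaw 0.0005 rows 2.5
```

View pics/shut.png

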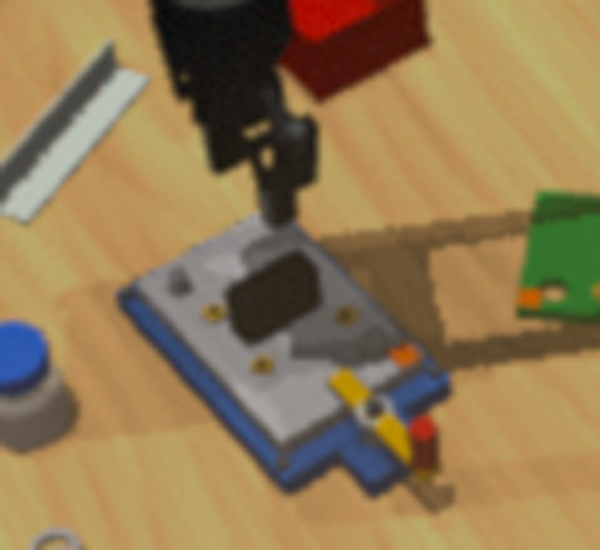

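Latch is shut along the plate's long axis over its edge (yellow (375,410), knob (425,440)), plate still home. Grip the handle.

```bash
python3 -m handwheel '[{"translation":[0,0.0038,0.03],"yaw":0},{"translation":[0,0.0038,0.07],"yaw":0},{"translation":[0,0.0038,0.1],"yaw":0},{"translation":[0,0.0038,0.12],"yaw":0},{"translation":[0,0.0038,0.13],"yaw":0},{"translation":[0,0.0038,0.135],"yaw":0},{"translation":[0,0.0038,0.1365],"yaw":0},{"translation":[0,0.0038,0.1365],"yaw":0},{"translation":[0,0.0038,0.1365],"yaw":0}]' 0.6 80
python3 -m handwheel '[{"translation":[0,0,0],"yaw":0},{"translation":[0,0,0],"yaw":0},{"translation":[0,0,0],"yaw":0},{"translation":[0,0,0],"yaw":0},{"translation":[0,0,0],"yaw":0},{"translation":[0,0,0],"yaw":0},{"translation":[0,0,0],"yaw":0}]' 0 80
python3 -m handwheel '[{"translation":[0,0,-0.001],"yaw":0},{"translation":[0,0,-0.002],"yaw":0},{"translation":[0,0,-0.003],"yaw":0},{"translation":[0,0,-0.004],"yaw":0},{"translation":[0,0,-0.004],"yaw":0},{"translation":[0,0,-0.004],"yaw":0}]' 0 80
```

```text
time: 16.22
ee_pos: [0.5993, -0.1682, 0.0486]
orientation: [179.9, -0.1, 8.3]
contact_force: [0.2, -0.3, 1.1]
grip_width: 0.602
finger_force: 0.0
time: 16.8
ee_pos: [0.599, -0.1683, 0.0483]
orientation: [180.0, -0.1, 8.3]
contact_force: [-1.6, 0.6, 5.1]
grip_width: 0.261
finger_force: 80.1
time: 17.3
ee_pos: [0.5976, -0.1678, 0.0494]
orientation: [-180.0, 0.1, 8.3]
contact_force: [1.1, 1.8, -5.0]
grip_width: 0.271
finger_force: 78.6
```

```bash
python3 -m handwheel '[{"translation":[0,0,-0.001],"yaw":0},{"translation":[0,0,-0.002],"yaw":0},{"translation":[0,0,-0.003],"yaw":0},{"translation":[0,0,-0.003],"yaw":0},{"translation":[0,0,-0.003],"yaw":0}]' 0 80; python3 -c "
from rig import ctrl
print(ctrl.sense()['moment'])"
```

```text
time: 17.72
ee_pos: [0.5975, -0.1677, 0.0509]
orientation: [-180.0, 0.1, 8.3]
contact_force: [4.6, 2.1, -19.0]
grip_width: 0.264
finger_force: 79.3
[-0.3783448  -1.06473638  0.15088039]
```

```bash
python3 -m handwheel '[{"translation":[0,0,-0.001],"yaw":0},{"translation":[0,0,-0.002],"yaw":0},{"translation":[0,0,-0.002],"yaw":0},{"translation":[0,0,-0.002],"yaw":0},{"translation":[0,0,-0.002],"yaw":0}]' 0 80; python3 -c "
from rig import ctrl
print(ctrl.sense()['moment'])"
```

```text
time: 18.13
ee_pos: [0.5974, -0.1676, 0.0514]
orientation: [-180.0, 0.1, 8.3]
contact_force: [8.0, 2.5, -24.9]
grip_width: 0.264
finger_force: 80.2
[-0.9351765  -1.70752805  0.22678563]
```

Stiff stop with moment growing at the latch's lever arm (~0.09 m): the plate bears on the latch. Lower back.

```bash
python3 -m handwheel '[{"translation":[0,0,0.002],"yaw":0},{"translation":[0,0,0.004],"yaw":0},{"translation":[0,0,0.006],"yaw":0},{"translation":[0,0,0.008],"yaw":0},{"translation":[0,0,0.009],"yaw":0},{"translation":[0,0,0.009],"yaw":0},{"translation":[0,0,0.009],"yaw":0}]' 0 80
```

```text
time: 18.72
ee_pos: [0.5987, -0.1684, 0.0483]
orientation: [180.0, -0.1, 8.3]
contact_force: [-3.4, 2.7, 4.3]
grip_width: 0.266
finger_force: 84.3
```

Back on the strips (same height as before the tug, support force positive). Release, rise, look.

```bash
python3 -m handwheel '[{"translation":[0,0,0],"yaw":0},{"translation":[0,0,0],"yaw":0},{"translation":[0,0,0],"yaw":0},{"translation":[0,0,0],"yaw":0},{"translation":[0,0,-0.02],"yaw":0},{"translation":[0,0,-0.06],"yaw":0},{"translation":[0,0,-0.11],"yaw":0},{"translation":[0,0,-0.16],"yaw":0},{"translation":[0,0,-0.2],"yaw":0},{"translation":[0,0,-0.2],"yaw":0},{"translation":[0,0,-0.2],"yaw":0},{"translation":[0,0,-0.2],"yaw":0}]' 0.6 80
python3 - <<'E'
from h import *
p,d=viewer.get_image('scene'); cv2.imwrite('pics/end.png',cv2.resize(p[120:230,170:290],None,fx=5,fy=5,interpolation=cv2.INTER_CUBIC))
E
```

```text
time: 19.72
ee_pos: [0.598, -0.1681, 0.1965]
orientation: [-180.0, 0.0, 8.3]
contact_force: [-0.4, -0.5, -0.9]
grip_width: 0.599
finger_force: 0.0
```

View pics/end.png

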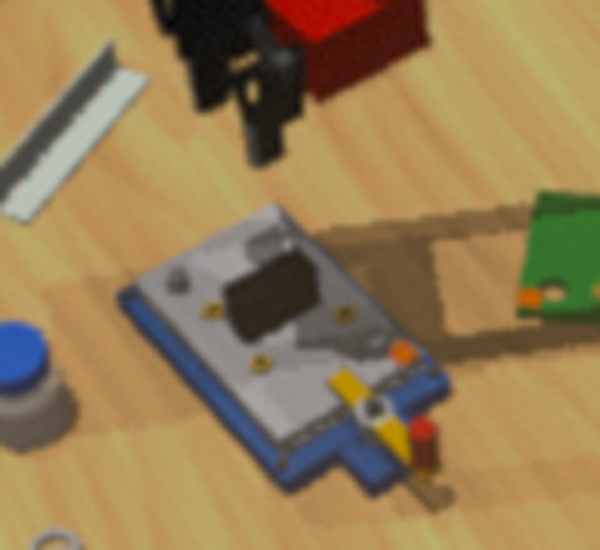

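The +y edge shows a thin dark gap (430,365)–(290,432) that was not there before: the plate may hang slightly on the pin. Press gently down on the handle with shut fingers.

```bash
python3 -m handwheel '[{"translation":[0,-0.008,0],"yaw":0},{"translation":[0,-0.008,0.02],"yaw":0},{"translation":[0,-0.008,0.05],"yaw":0},{"translation":[0,-0.008,0.09],"yaw":0},{"translation":[0,-0.008,0.12],"yaw":0},{"translation":[0,-0.008,0.14],"yaw":0},{"translation":[0,-0.008,0.15],"yaw":0},{"translation":[0,-0.008,0.15],"yaw":0},{"translation":[0,-0.008,0.15],"yaw":0}]' 0 40
python3 -m handwheel '[{"translation":[0,0,0.002],"yaw":0},{"translation":[0,0,0.004],"yaw":0},{"translation":[0,0,0.006],"yaw":0},{"translation":[0,0,0.008],"yaw":0},{"translation":[0,0,0.008],"yaw":0}]'
```

```text
time: 20.52
ee_pos: [0.5969, -0.1618, 0.084]
orientation: [-180.0, 0.1, 8.3]
contact_force: [-0.3, -0.6, -0.5]
grip_width: -0.002
finger_force: 0.0
time: 20.93
ee_pos: [0.5974, -0.1622, 0.0786]
orientation: [180.0, -0.0, 8.3]
contact_force: [0.6, 0.6, -0.4]
grip_width: 0.001
finger_force: 0.0
```

```bash
python3 -m handwheel '[{"translation":[0,0,0.0015],"yaw":0},{"translation":[0,0,0.003],"yaw":0},{"translation":[0,0,0.003],"yaw":0},{"translation":[0,0,0.003],"yaw":0}]'
python3 -m handwheel '[{"translation":[0,0,0.0015],"yaw":0},{"translation":[0,0,0.003],"yaw":0},{"translation":[0,0,0.003],"yaw":0},{"translation":[0,0,0.003],"yaw":0}]'
```

```text
time: 21.27
ee_pos: [0.5973, -0.1621, 0.0762]
orientation: [-180.0, 0.0, 8.3]
contact_force: [-0.1, 0.9, 0.4]
grip_width: -0.0
finger_force: 0.0
time: 21.6
ee_pos: [0.5974, -0.1622, 0.076]
orientation: [180.0, -0.0, 8.3]
contact_force: [-7.7, 1.6, 14.4]
grip_width: 0.001
finger_force: 7.5
```

Contact with 14 N at z = 0.076, exactly the home height of the handle top. Retract and compare numerically with the pre-tug picture.

```bash
python3 -m handwheel '[{"translation":[0,0,0.001],"yaw":0},{"translation":[0,0,0.001],"yaw":0},{"translation":[0,0,-0.03],"yaw":0},{"translation":[0,0,-0.08],"yaw":0},{"translation":[0,0,-0.13],"yaw":0},{"translation":[0,0,-0.16],"yaw":0},{"translation":[0,0,-0.16],"yaw":0},{"translation":[0,0,-0.16],"yaw":0},{"translation":[0,0,-0.16],"yaw":0}]' 0
python3 - <<'E'
from h import *
p,d=viewer.get_image('scene'); n=cv2.resize(p[120:230,170:290],None,fx=5,fy=5,interpolation=cv2.INTER_CUBIC)
S=cv2.imread('pics/shut.png');E=cv2.imread('pics/end.png')
# 5x-pixel shift of patches relative to pre-tug picture (home) 
for nm,(x,y,w,h) in dict(orange=(385,335,40,35),pin_s=(160,262,40,35),bush=(245,345,40,35),edge=(240,400,80,60),latch=(340,380,90,80)).items():
    r=[]
    for I in(E,n):
        t=cv2.matchTemplate(I[y-12:y+h+12,x-12:x+w+12],S[y:y+h,x:x+w],cv2.TM_CCOEFF_NORMED); _,c,_,l=cv2.minMaxLoc(t); r.append((l[0]-12,l[1]-12,round(c,2)))
    print(nm,'end',r[0],'now',r[1])
s=ctrl.sense(); print(s['time'],s['contact_force'],s['ee_pos'])
E
```

```text
time: 22.35
ee_pos: [0.5969, -0.162, 0.1932]
orientation: [-180.0, 0.0, 8.3]
contact_force: [-0.2, -0.3, -1.0]
grip_width: -0.005
finger_force: 0.0
orange end (-2, -2, 0.96) now (-1, -2, 0.98)
pin_s end (-1, -1, 0.98) now (-1, -1, 0.98)
bush end (-1, -2, 0.95) now (-1, -1, 0.95)
edge end (-2, -2, 0.99) now (-2, -2, 0.99)
latch end (0, 0, 0.98) now (0, 0, 0.98)
22.4 [-0.04913073  0.55324672  0.2794957 ] [ 0.59641728 -0.16185398  0.19224174]
```

The plate only shifted about 1 mm sideways, which is within the pin clearance. Its height is home and the latch is unmoved, so I'm handing in.

```bash
python3 -c "
from rig import ctrl
print(ctrl.job_done())"
```

```text
the job is handed in; nothing more can be done
None
```

The drill plate is home on both pins, the latch is shut and held a pull of about 25 N on the handle, the gripper has let go and is clear, and the job is handed in at about 22 s; no verdict came back.

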